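# Clamp a bag former with the turnbuckle

## Robot

A 7-joint arm with a two-finger parallel gripper is mounted at the origin on the work surface. World frame = base frame: x ahead of the robot, y to its left, z up, the work surface at z = 0. Lengths are in m, angles in rad, forces in N, time in s.
With the tool pointing down it reaches from about 0.425 to 0.925 m from the base axis. Payload 6.8 kg.
Tool frame: the origin (TCP) lies at the very end of the fingers, on their centre line; the grasp point (between the pads) lies bot.grip_point_offset behind it (bot.grip_point_offset is the distance from the TCP to the grasp point, in m); z points along the fingers, y is the line along which they close (so a half turn about z gives the same grasp; the last joint's range is limited). The gripper opens to 85 mm and grips with 20 to 120 N. Pads are 22 mm wide; open, the fingers measure 114 mm over their backs; the gripper's body (76 mm by 85 mm) begins 54 mm behind the grasp point. The pads swing forward as they close: fully open they stand 13 mm farther back than shut.
Start: joints at [-1.223, 0.477, 0.022, 1.555, -0.011, 1.109, -0.083], TCP at [0.297, 0.606, 0.206] pointing down, gripper open.
Joint ranges: [-2.96, 2.96], [-0.34, 2.1], [-1.41, 1.46], [0.24, 2.44], [-1.37, 4.51], [0.17, 1.92], [-2.96, 2.96]. Speed limits (rad/s): [2.39, 2.39, 3.14, 3.14, 3.14, 3.14, 3.14].

## Interface

Orientations are given as a unit quaternion [w, x, y, z].
In Python, from station import bot, imaging gives the robot as it stands. The module is installed in compiled form; this text tells all that it offers.
- The arm moves only by the tool carry_out, never from a script. Its argument "targets" is one flat list of numbers, 5 for each row, row after row: the closure in counts, from 0 (fully open) to 255 (shut), then the shift along the world's x, y, z in mm, then the turn about the world's z in degrees. A call has 1 to 20 rows; each row shifts and turns the commanded pose from where the row before left it; what a row does not reach is not made up. A row lasts 1/10 s, in which the tool goes at most 50 mm and 8.59 degrees, less where a joint would pass 70% of its speed; a pose out of reach is approached as far as the arm can. A call is refused whole if a number of a shift passes 50 or a number of a turn 8.59, either way. A call with a gripper value outside its range is refused whole. The fingers move at their own pace and stop on an object; "newtons" is the grip in N (left out, the last holds). Time passes only in rows, so rows that do not move let the fingers close. It gives the time, the measured TCP pose, the force, the opening and the grip force at its end, in the units of the state.
- bot.get_obs(): the state, without advancing time (a new reading comes with each control period).
- imaging.read_camera(name): name is "scene" or "top" or "wrist"; returns a dict with "frame" (420x560x3 uint8, red, green, blue), "fov_y" (degrees; the focal length in pixels is half the picture's height over the tangent of half this angle, whatever the lens; pixels are square), "cx", "cy" (the principal point, pixels), "pose" (4x4, takes a point from camera to world coordinates); the wrist camera has in their place "tool_from_camera" (4x4, takes a point from camera to tool coordinates, whose origin is the TCP and whose axes are the flange's). Camera axes: x right, y up, looking along -z (the intrinsics and any distortion apply to the point x, -y, -z); pixel columns grow to the right and rows downward; lengths in m; the calibration is good to about 2 mm. The wrist camera is an equidistant fisheye: a pixel r from the principal point sees the ray r / f radians off the axis. A picture is of the moment at which its call begins: read the wrist's pose just before it. There is no depth.
- bot.hand_in(): hands the job in; it is judged then, once.
The state is a dict: "t": time; "q": joint angles; "joint_vel": joint speeds; "joint_torque": joint torques, N m; "eef_pos": TCP position; "tool_rot": TCP orientation; "contact_force": force on the tool from outside, world axes, zero at the start; "torque": the same for the moment, N m; "gripper_width": opening from 0.0 (shut) to 1.0 (fully open); "grasp_force": force on a finger pad.
Only numpy, scipy, OpenCV 4.12 (cv2) and the standard library are available. Lean on these libraries where they do the work, as an engineer would, in place of code of your own. Each camera call takes 0.05 s, during which the arm holds its last target. There are 200 camera calls.

## Task

Lift the oblong wooden bag former into the moulding clamp: set it down gently on the bed between the two cork-faced pads, square and against the two brass stops, and let go. Then wind the clamp's turnbuckle, pushing its red-balled spokes over away from the robot, so that both jaws draw in and grip the former firmly; judge it by the feel, do not over-tighten, and leave it clamped. Do not disturb the other things on the bench.

Things in the scene. Friction and masses are not known exactly. Their poses are not given: they have to be found in the camera images.
- former_mid (a point): centre of the oblong bag former, a loose solid beech block with two dark bands, 54 mm (its x) by 140 mm (its y) by 60 mm high, about 0.25 to 0.45 kg, standing on the bench; the point is 30 mm above its underside. Grip it across its 54 mm. It may be set either way round
- seat (a point): where the former's centre belongs in the clamp: 30 mm above the clamp's bed, whose top is 40 mm above the bench and measures 75 mm (x) by 110 mm (y). x points across the clamp, away from the robot, to the stops and the turnbuckle; y left, along the jaws' travel; z up. When the former touches both stops its centre is here in x
- stops: two upright brass posts fixed behind the seat, 16 mm across, rising 30 mm above the bed, 84 mm apart (42 mm either side of this point along y); same axes as the seat. Their near sides, which the former's far face shall touch, are 27 mm beyond the seat in x. A finger on the former's far face fits between them. The point is midway between their feet, 18 mm above the bench
- jaw_l: left jaw of the clamp, a wooden cheek 26 mm thick that slides on rods; it carries the left pad. It rises 90 mm above the bench beside the seat and 121 mm at the turnbuckle's end. Axes as the seat. The point lies at bench height in the middle of its thickness. The right jaw is its mirror image
- pad_l: left pad, a cork-faced plate 54 mm long (x) and 38 mm high, on stiff rubber buffers (about 90 N per mm) on the left jaw; the point is the middle of its cork face, which looks along the seat's -y. At the start each pad leaves 4 to 7 mm of room at its end of a former that stands in the middle
- pad_r: right pad, the same on the right jaw; the point is the middle of its cork face, which looks along the seat's +y
- hub (a point): centre of the turnbuckle's body, a steel tube 84 mm long and 32 mm thick (42 mm at mid-length), its axis along the seat's y, 140 mm beyond the seat in x, 90 mm above the bench. Four 8.4 mm spokes stand square to the axis 90 degrees apart, each ending in a red ball. Right- and left-hand threads draw each jaw in 8 mm a turn. It turns with the body; its z points along spoke 0, its x along spoke 1
- ball0 (a point): centre of the red ball of spoke 0, 18 mm across, 57 mm from the axis. To tighten, push the uppermost spoke over from the robot's side, away from the robot (the top goes along the seat's +x), then the next one that has come up behind it, and so on; about 1 turn in all. The body stays where it is left
- ball1 (a point): centre of the red ball of spoke 1, 90 degrees ahead of spoke 0 in the tightening direction. The feel: turned freely the body drags with 0.35 N m (6 N at a ball, pushed square to its spoke); once both pads bear on the former the torque rises by about 1.2 N m a turn. The former is firmly held from 0.46 N m (8 N at a ball); best is 0.54 N m (9.5 N); above 0.66 N m (11.5 N) it is over-tightened
- ball2 (a point): centre of the red ball of spoke 2, opposite spoke 0
- ball3 (a point): centre of the red ball of spoke 3, 90 degrees behind spoke 0
- round_former: dark round wooden former, 72 mm across, 64 mm high, loose, to be left alone; the point is the middle of its underside
- hammer: hammer with a pale handle, 260 mm long, loose, to be left alone; the point is the middle of its underside as it lies
- mallet: rawhide mallet lying on the bench, head 56 mm by 75 mm, handle 170 mm, loose, to be left alone; the point is on the bench under the middle of its head
- awl: awl with a wooden handle, 150 mm long, loose, to be left alone; the point is the middle of its underside as it lies
- glue_jar: jar, 68 mm across, 85 mm high, loose, to be left alone; the point is the middle of its underside
- wax_tin: flat brass-coloured tin, 72 mm across, 35 mm high, loose, to be left alone; the point is the middle of its underside
- thread: reel of tan thread, 48 mm across, 57 mm high, loose, to be left alone; the point is the middle of its underside
- punch: steel hole punch standing on end, 110 mm high, loose, to be left alone; the point is the middle of its underside

How it is judged:
On the way, in this order (a step that is already met when the one before it is completed fails the run):
1. the former stands on the bed against the stops, let go (x of former_mid in the frame of seat between -0.005 and 0.005 m and y of former_mid in the frame of seat between -0.01 and 0.01 m and z of former_mid in the frame of seat between -0.004 and 0.004 m and angle between former_mid's own z axis and vertical below 0.06 rad and angle between the x axis of former_mid and the x axis of seat, either way round below 0.06 rad and contact force between the fingers and former below 0.3 N and linear speed of former below 0.02 m/s), for 0.2 s.
2. both pads grip the former firmly (contact force between each of pad_l, pad_r and former above 40 N), for 0.2 s.
At the end, for the whole second after the job is handed in: the former stands upright on the bed (within 4 mm in height, 0.06 rad), its centre within 5 mm of the seat towards the stops and within 10 mm along the jaws, square to within 0.06 rad, both pads pressing it with 40 to 130 N, and all at rest (all of step 2 and x of former_mid in the frame of seat between -0.005 and 0.005 m and y of former_mid in the frame of seat between -0.01 and 0.01 m and z of former_mid in the frame of seat between -0.004 and 0.004 m and angle between former_mid's own z axis and vertical below 0.06 rad and angle between the x axis of former_mid and the x axis of seat, either way round below 0.06 rad and contact force between each of pad_l, pad_r and former below 130 N and linear speed of former below 0.01 m/s and angular speed of turnbuckle below 0.1 rad/s); the robot touches nothing.
It fails at once if the former is crushed by over-tightening (a pad presses it with over 130 N) (contact force between any of pad_l, pad_r and former above 130 N).
It fails at once if the former is dropped or thrown onto the bed (over 0.35 m/s within 25 mm above it) (horizontal distance between former_mid and seat below 0.05 m and z of former_mid in the frame of seat below 0.025 m and linear speed of former above 0.35 m/s).
It fails at once if another thing on the bench is moved by more than 30 mm (distance of any of round_former, hammer, mallet, awl, glue_jar, wax_tin, thread, punch from where it was at the start of the episode above 0.03 m).
It also fails if it takes over 72 s, if anything falls off the work surface, if the arm or the gripper's body presses on something with over 40 N, if the wrist force passes 120 N, or if a joint passes its speed limit or range.

## Working session

There is one attempt and no reset: what is moved stays moved. The work goes in short steps, Python scripts to look and compute and a tool call to move; the robot and the scene stay as the last step left them, time stands still between calls to the robot, and variables do not carry over. Pictures are saved under pics/ and viewed, at most 10 in all, crops included, and the job is handed in when it is done.

Besides the shell and the picture viewer there is one more tool, called after ">>>" as name(argument=value, ...) on one line, values as JSON. carry_out: Moves the arm, as the interface text tells. Its arguments: {"type":"object","properties":{"targets":{"type":"array","items":{"type":"number"}},"newtons":{"type":"number"}},"required":["targets"]}

```bash
mkdir -p pics; cat > h.py <<'E'
import numpy as np, cv2
from station import bot, imaging
def shot(name, fn):
    d=imaging.read_camera(name); cv2.imwrite('pics/'+fn+'.png', d['frame'][:,:,::-1]); 
    np.save('pics/'+fn+'.npy', d, allow_pickle=True); return d
def load(fn): return np.load('pics/'+fn+'.npy',allow_pickle=True).item()
def foc(d): return d['frame'].shape[0]/2/np.tan(np.radians(d['fov_y']/2))
def px2w(d,u,v,z):
    f=foc(d); r=np.array([(u-d['cx'])/f,-(v-d['cy'])/f,-1.]); P=np.array(d['pose'])
    w=P[:3,:3]@r; o=P[:3,3]; return o+w*(z-o[2])/w[2]
def w2px(d,p):
    f=foc(d); P=np.array(d['pose']); c=P[:3,:3].T@(np.array(p)-P[:3,3])
    return d['cx']+f*c[0]/-c[2], d['cy']-f*c[1]/-c[2]
E
python3 - <<'E'
from h import *
for n in('top','scene'):
    d=shot(n,n+'0'); print(n,{k:np.round(v,3).tolist() if k=='pose' else v for k,v in d.items() if k!='frame'})
a=cv2.imread('pics/top0.png');cv2.imwrite('pics/top0b.png',cv2.resize(a,(800,600),interpolation=cv2.INTER_CUBIC))
a=cv2.imread('pics/scene0.png');cv2.imwrite('pics/scene0b.png',cv2.resize(a,(800,600),interpolation=cv2.INTER_CUBIC))
o=bot.get_obs();print(o,bot.grip_point_offset)
E
```

```text
top {'fov_y': 51.137771669885666, 'cx': 286.6801362269688, 'cy': 209.7130325811696, 'pose': [[-0.021, 0.98, -0.196, 0.303], [-1.0, -0.021, 0.001, -0.014], [-0.003, 0.196, 0.981, 1.366], [0.0, 0.0, 0.0, 1.0]]}
scene {'fov_y': 51.36742297507348, 'cx': 277.1967847911238, 'cy': 215.26086068531993, 'pose': [[-0.091, -0.712, 0.696, 1.436], [0.996, -0.077, 0.052, 0.053], [0.016, 0.697, 0.716, 1.008], [0.0, 0.0, 0.0, 1.0]]}
{'t': 0.1, 'q': array([-1.22309485,  0.47771866,  0.02234597,  1.5563316 , -0.0115257 ,
        1.1092719 , -0.08310421]), 'joint_vel': array([ 2.00242740e-04, -3.91627184e-03,  1.91985660e-03, -2.31812232e-03,
       -8.70810123e-05, -1.06818665e-03,  5.34801752e-04]), 'joint_torque': array([ 3.61720617e-03, -5.97764111e+01,  1.61308195e+00, -2.81951076e+01,
        1.26834575e-02,  5.04514479e-03, -3.22596759e-05]), 'eef_pos': array([0.29688403, 0.60558663, 0.20533105]), 'tool_rot': array([-1.34599958e-04,  2.25932179e-01,  9.74142705e-01, -7.89451804e-04]), 'contact_force': array([-0.31492777,  0.57541442,  0.64290252]), 'torque': array([ 0.01757503,  0.04771384, -0.02435859]), 'grasp_force': 0.0, 'gripper_width': 1.0021318013887563} 0.0187
```

View pics/top0b.png

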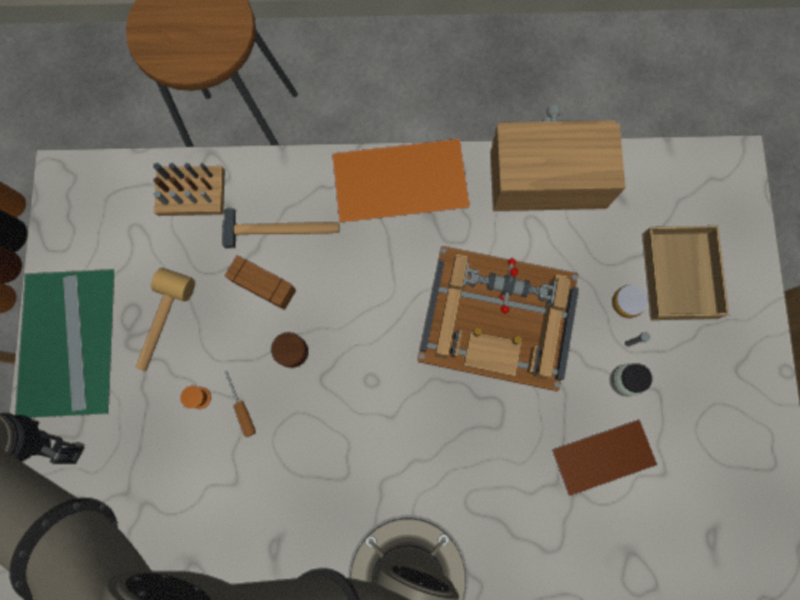

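View pics/scene0b.png

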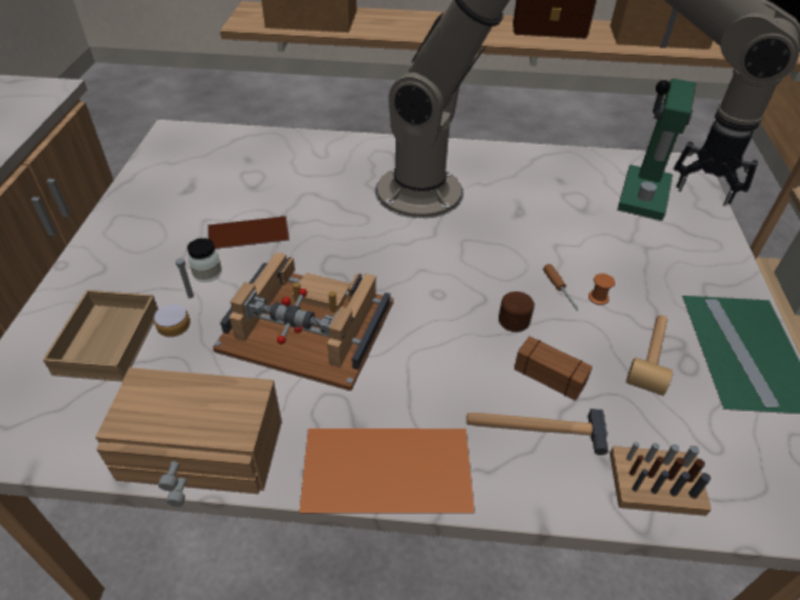

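The top view has the former at about (260,282) and the clamp at about (500,318), both in the 800 px picture. +x is up and +y is left. I'll enlarge both.

```bash
python3 - <<'E'
from h import *
a=cv2.imread('pics/top0.png')
def crop(x0,y0,w,h,s): return cv2.resize(a[y0:y0+h,x0:x0+w],None,fx=s,fy=s,interpolation=cv2.INTER_CUBIC)
# left: former x 150..215,y 170..225 ; clamp x285..410 y165..280
A=crop(150,165,60,60,5); B=crop(285,165,125,115,4)
c=np.zeros((460,800,3),np.uint8); c[:300,:300]=A; c[:460,300:]=B
cv2.imwrite('pics/crop1.png',c)
E
```

```text
(no output)
```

View pics/crop1.png

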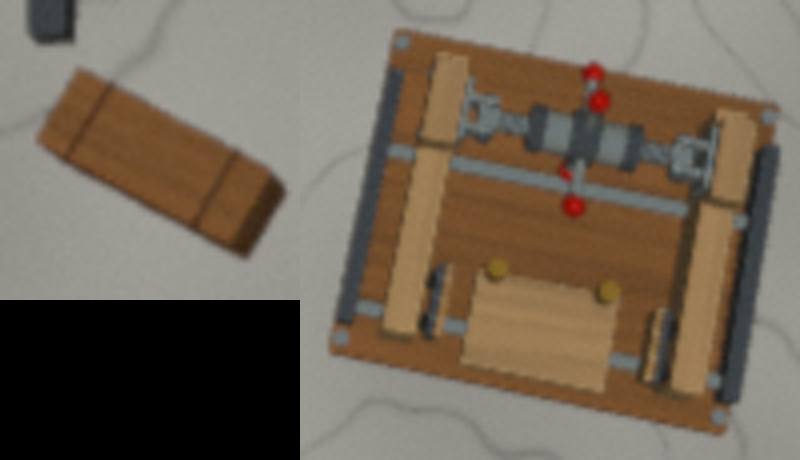

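The crop shows the former's top face, the bed with its four corners, both stop tops at (498,268) and (608,291), and the balls at (594,72), (600,101), (574,206) and (566,172).

```bash
python3 - <<'E'
from h import *
d=load('top0'); d['pose']=np.array(d['pose'])
F=lambda u,v,z: px2w(d,u/5+150,v/5+165,z)
C=lambda u,v,z: px2w(d,(u-300)/4+285,v/4+165,z)
f=[F(80,68,.06),F(270,176,.06),F(234,247,.06),F(38,138,.06)]
print('former',np.round(f,4),'mid',np.mean(f,0))
for i in range(4): print(np.linalg.norm(f[i]-f[(i+1)%4]))
for a,b in((0,1),(3,2)): v=f[b]-f[a];print('long ang',np.degrees(np.arctan2(v[1],v[0])))
for a,b in((3,0),(2,1)): v=f[b]-f[a];print('short ang',np.degrees(np.arctan2(v[1],v[0])))
b=[C(478,270,.04),C(618,298,.04),C(603,390,.04),C(460,362,.04)]
print('bed',np.round(b,4),'mid',np.mean(b,0),[np.linalg.norm(b[i]-b[(i+1)%4]) for i in range(4)])
sL,sR=C(498,269,.07),C(609,291,.07)
print('stops',sL,sR,np.linalg.norm(sL-sR)); v=sL-sR; th=np.arctan2(-v[0],v[1]);print('yaw stops',np.degrees(th))
for a,bb in((1,0),(2,3)): v=b[a]-b[bb]; v=-v; print('bed yaw',np.degrees(np.arctan2(-v[0],v[1])))
v=b[0]-b[3];print(np.degrees(np.arctan2(v[1],v[0])))
v=b[1]-b[2];print(np.degrees(np.arctan2(v[1],v[0])))
# base plate corners z~0.018 , bolts
p=[C(402,41,.02),C(770,116,.02),C(719,418,.02),C(340,338,.02)]
print('bolts',np.round(p,4))
v=p[0]-p[1];print(np.degrees(np.arctan2(-v[0],v[1])));v=p[3]-p[2];print(np.degrees(np.arctan2(-v[0],v[1])))
# jaw tops inner edge L z=.09
for z,q in((.121,(468,55)),(.121,(435,52)),(.09,(386,332)),(.09,(410,334)),(.121,(720,112)),(.121,(755,118)),(.09,(672,390)),(.09,(704,394))): print(C(*q,z))
E
```

```text
former [[0.6701 0.3543 0.06  ]
 [0.5995 0.236  0.06  ]
 [0.5558 0.2571 0.06  ]
 [0.6263 0.3785 0.06  ]] mid [0.61292844 0.30649449 0.06      ]
0.13774919238480865
0.0484707195142841
0.14036139541774303
0.05009096643928916
long ang -120.8711977243734
long ang -120.1439807613725
short ang -28.94948157205199
short ang -25.804572764880582
bed [[ 0.495  -0.1446  0.04  ]
 [ 0.4713 -0.25    0.04  ]
 [ 0.402  -0.2349  0.04  ]
 [ 0.4252 -0.1282  0.04  ]] mid [ 0.44837084 -0.18941258  0.04      ] [np.float64(0.10807975993737293), np.float64(0.07093343952980728), np.float64(0.10919038813483493), np.float64(0.07162188530476571)]
stops [ 0.49106971 -0.15651534  0.07      ] [ 0.47285146 -0.23826524  0.07      ] 0.08375530229456173
yaw stops -12.563272403224717
bed yaw -12.657536031814827
bed yaw -12.297270782986551
-13.198814653557399
-12.30870239879487
bolts [[ 0.6826 -0.0935  0.02  ]
 [ 0.6153 -0.3811  0.02  ]
 [ 0.3805 -0.3253  0.02  ]
 [ 0.4474 -0.0385  0.02  ]]
-13.169976569907455
-13.140916362131312
[ 0.64248204 -0.13553854  0.121     ]
[ 0.64527287 -0.11142299  0.121     ]
[ 0.44357692 -0.07081504  0.09      ]
[ 0.44175321 -0.08824609  0.09      ]
[ 0.5956545  -0.31735289  0.121     ]
[ 0.59063255 -0.34250675  0.121     ]
[ 0.39722093 -0.2764303   0.09      ]
[ 0.39386342 -0.29937655  0.09      ]
```

>>> carry_out(targets=[0,29,-27,0,-8.58,0,29,-27,0,-8.58,0,29,-27,0,-8.58,0,29,-27,0,-8.58,0,29,-27,0,-8.58,0,29,-27,0,-8.58,0,29,-27,0,-8.58,0,29,-27,0,-8.58,0,29,-27,0,-8.58,0,29,-27,0,-8.58,0,26,-29,0,-8.58,0,0,0,0,0,0,0,0,0,0])

```text
t: 1.4
eef_pos: [0.6135, 0.3058, 0.2056]
tool_rot: [0.0, 0.869, 0.496, -0.001]
contact_force: [-0.4, 0.6, -0.1]
gripper_width: 0.999
grasp_force: 0.0
```

```bash
cat >> h.py <<'E'
from scipy.spatial.transform import Rotation as Rn
def wpose(o):
    T=np.eye(4); q=o['tool_rot']; T[:3,:3]=Rn.from_quat([q[1],q[2],q[3],q[0]]).as_matrix(); T[:3,3]=o['eef_pos']; return T
def wshot(fn):
    o=bot.get_obs(); d=shot('wrist',fn); d['pose']=wpose(o)@np.array(d['tool_from_camera']); np.save('pics/'+fn+'.npy',d,allow_pickle=True); return o,d
def wpx2w(d,u,v,z):
    f=foc(d); x,y=u-d['cx'],v-d['cy']; r=np.hypot(x,y)+1e-9; t=r/f
    c=np.array([np.sin(t)*x/r,-np.sin(t)*y/r,-np.cos(t)]); w=d['pose'][:3,:3]@c; o=d['pose'][:3,3]
    return o+w*(z-o[2])/w[2]
def yaw(o):
    y=wpose(o)[:3,1]; return np.degrees(np.arctan2(y[1],y[0]))
E
python3 - <<'E'
from h import *
o,d=wshot('w1'); print(o['t'],o['eef_pos'],yaw(o),o['q'],d['fov_y'],d['cx'],d['cy'])
a=cv2.imread('pics/w1.png');cv2.imwrite('pics/w1b.png',cv2.resize(a,(800,600),interpolation=cv2.INTER_CUBIC))
E
```

```text
1.4 [0.61345774 0.30580298 0.20562227] -30.584817329146368 [-0.87283789  0.52891741  0.47168191  1.55106092 -0.25638968  1.12458985
 -0.87892958] 65.70646984690485 285.01856723737757 211.20733432633466
```

View pics/w1b.png

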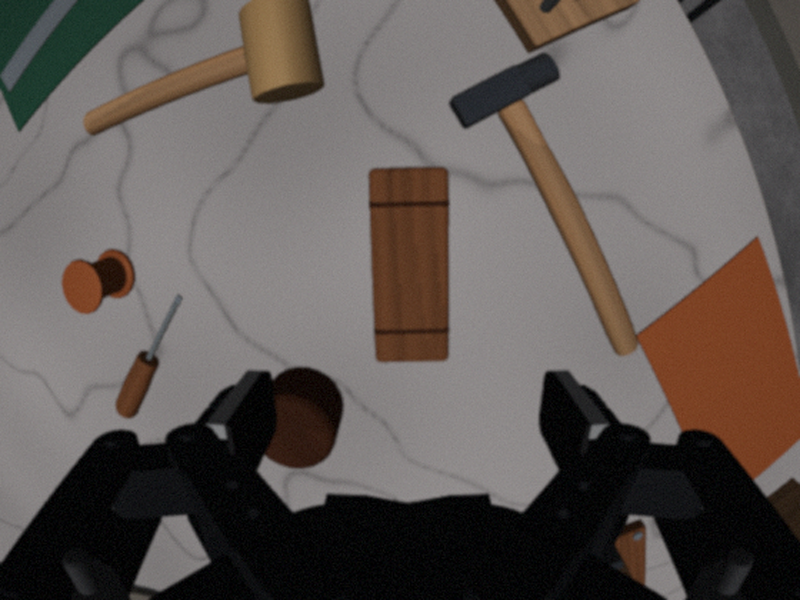

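The former is seen squarely from the wrist, with corners near (369,169), (447,168), (448,360) and (376,362).

```bash
python3 - <<'E'
from h import *
d=load('w1');o=bot.get_obs()
f=np.array([wpx2w(d,u*.7,v*.7,.06) for u,v in((370,170),(447,169),(447,360),(376,361))])
m=f.mean(0);print(f,m,[np.linalg.norm(f[i]-f[(i+1)%4]) for i in range(4)])
for a,b in((0,3),(1,2)): v=f[b]-f[a];print(np.degrees(np.arctan2(v[1],v[0]))+90)
for a,b in((0,1),(3,2)): v=f[b]-f[a];print(np.degrees(np.arctan2(v[1],v[0])))
T=wpose(o); print('in tool (mm)',(T[:3,:3].T@(m-T[:3,3]))*1000)
E
```

```text
[[0.62867102 0.37980697 0.06      ]
 [0.67319515 0.35431091 0.06      ]
 [0.6062434  0.23603879 0.06      ]
 [0.56124772 0.26176064 0.06      ]] [0.61733932 0.30797933 0.06      ] [np.float64(0.051307382990677435), np.float64(0.13590743784588402), np.float64(0.0518288115175328), np.float64(0.13594424777524125)]
-29.733265005174445
-29.51342906788932
-29.796949609931588
-29.75451030491957
in tool (mm) [  2.89071721   4.12744477 145.6117161 ]
```

>>> carry_out(targets=[0,2,1.5,-40,0.8,0,0,0,-40,0,0,0,0,-40,0,0,0,0,-40,0,0,0,0,-30,0,0,0,0,0,0,255,0,0,0,0,255,0,0,0,0,255,0,0,0,0,255,0,0,0,0,255,0,0,0,0,255,0,0,0,0,255,0,0,0,0], newtons=40)

```text
t: 2.75
eef_pos: [0.6168, 0.3097, 0.019]
tool_rot: [-0.0, 0.865, 0.502, 0.002]
contact_force: [-0.9, -0.1, 6.7]
gripper_width: 0.621
grasp_force: 44.5
```

>>> carry_out(targets=[255,0,0,20,0,255,0,0,40,0,255,0,0,40,0,255,0,0,40,0,255,-4,-12,30,1,255,-8,-24,0,1,255,-14,-40,0,1.5,255,-14,-40,0,1.5,255,-14,-40,0,1.5,255,-14,-40,0,1.5,255,-14,-40,0,1.5,255,-14,-40,0,1.5,255,-14,-40,0,1.5,255,-14,-40,0,1.5,255,-14,-40,0,1.5,255,-14,-40,0,1,255,-14,-40,0,0.5,255,-8,-24,0,0,255,-5,-15,0,0,255,0,0,0,0], newtons=60)

```text
t: 4.75
eef_pos: [0.4347, -0.2089, 0.1868]
tool_rot: [0.0, 0.782, 0.623, 0.0]
contact_force: [-0.4, -0.6, -4.1]
gripper_width: 0.613
grasp_force: 67.1
```

```bash
python3 - <<'E'
from h import *
o,d=wshot('w2'); print(o['t'],o['eef_pos'],yaw(o),o['contact_force'],o['gripper_width'])
a=cv2.imread('pics/w2.png');cv2.imwrite('pics/w2b.png',cv2.resize(a,(800,600),interpolation=cv2.INTER_CUBIC))
E
```

```text
4.75 [ 0.43466222 -0.20887016  0.18677589] -12.979556680600865 [-0.43000387 -0.55907551 -4.12765767] 0.6128262469054667
```

View pics/w2b.png

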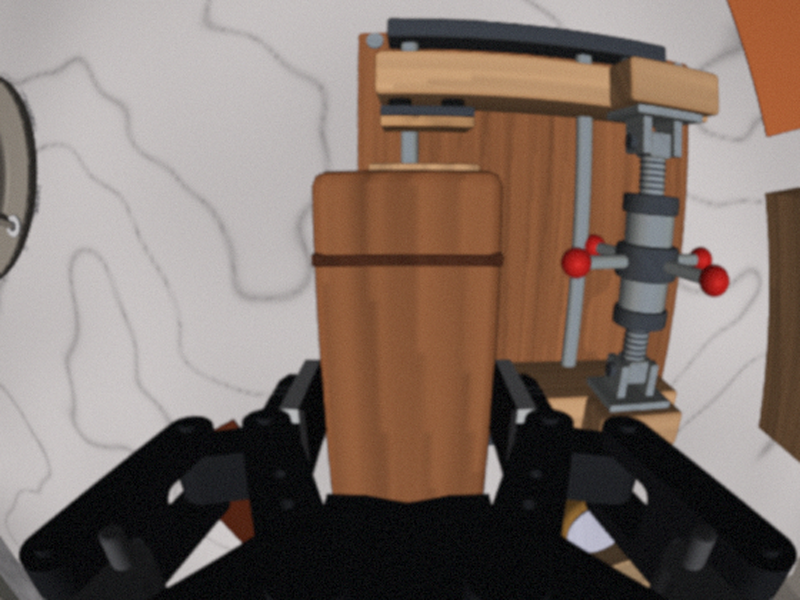

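The held former's near end edge is at row 172. Bed, left pad and jaw are visible, and four balls at (576,262), (596,243), (700,258) and (714,280).

```bash
python3 - <<'E'
from h import *
d=load('w2');o=bot.get_obs();T=wpose(o)
th=np.radians(-12.8);ex=np.array([np.cos(th),np.sin(th),0]);ey=np.array([-np.sin(th),np.cos(th),0])
S=np.array([.4479,-.1896,.07]);R=np.array([ex,ey,[0,0,1]])
rel=lambda p:np.round(R@(p-S)*1000,1)
W=lambda u,v,z:wpx2w(d,u*.7,v*.7,z)
print('tcp',rel(o['eef_pos']))
for n,u,v,z in (('endL',316,172,.228),('endR',499,172,.228),('bandL',313,259,.228),('bandR',501,259,.228),('bededgeL',372,165,.04),('bedR',478,166,.04),
 ('padface',382,127,.09),('padface',473,127,.09),('jaw outer',378,54,.09),('jaw inner',380,93,.09),('jaw inner far',608,108,.09),('tb far inner',716,115,.121)): p=W(u,v,z);print(n,rel(p),'tool',np.round(T[:3,:3].T@(p-T[:3,3])*1000,1))
# spoke angles: ball on ray at hub axis plane y
H=S+.14*ex; H[2]=.09
for u,v in((576,262),(596,243),(700,258),(714,280)):
    best=[]
    for z in np.arange(.03,.15,.001):
        p=W(u,v,z); q=R@(p-H); best.append((abs(np.hypot(q[0],q[2])-.057),q))
    best.sort(key=lambda b:b[0]); print(u,v,[(round(b*1000,1),np.round(q*1000,0)) for b,q in best[:4]])
E
```

```text
tcp [ -8.2 -19.8 116.6]
endL [-33.1  46.8 158. ] tool [ 66.6 -24.9 -41.4]
endR [ 16.6  46.7 158. ] tool [ 66.5  24.8 -41.3]
bandL [-34.8  22.7 158. ] tool [ 42.5 -26.5 -41.4]
bandR [ 17.8  22.5 158. ] tool [ 42.4  26.  -41.4]
bededgeL [-31.7  53.3 -30. ] tool [ 73.  -23.6 146.6]
bedR [ 39.4  52.9 -30. ] tool [ 72.7  47.5 146.7]
padface [-22.3  73.6  20. ] tool [ 93.4 -14.2  96.7]
padface [28.8 74.  20. ] tool [93.8 36.9 96.7]
jaw outer [-24.5 116.8  20. ] tool [136.5 -16.4  96.7]
jaw inner [-23.3  93.4  20. ] tool [113.1 -15.3  96.7]
jaw inner far [111.4  91.4  20. ] tool [111.3 119.5  96.7]
tb far inner [170.5  92.2  51. ] tool [112.1 178.5  65.8]
576 262 [(np.float64(0.0), array([-54.,   0.,  19.])), (np.float64(0.1), array([-27., -12., -50.])), (np.float64(0.6), array([-27., -13., -51.])), (np.float64(0.7), array([-53.,   0.,  18.]))]
596 243 [(np.float64(0.2), array([-10.,   1., -56.])), (np.float64(0.4), array([-47.,  13.,  31.])), (np.float64(0.5), array([-48.,  13.,  32.])), (np.float64(0.7), array([ -9.,   1., -57.]))]
700 258 [(np.float64(0.2), array([ 4., 11., 57.])), (np.float64(0.3), array([ 55.,  -0., -12.])), (np.float64(0.6), array([ 56.,  -0., -13.])), (np.float64(0.8), array([ 5., 11., 56.]))]
714 280 [(np.float64(0.1), array([19., -1., 54.])), (np.float64(0.1), array([ 57., -12.,   6.])), (np.float64(0.5), array([ 56., -12.,   7.])), (np.float64(0.5), array([19., -1., 53.]))]
```

>>> carry_out(targets=[255,4.4,9.7,-10,0,255,4.4,9.8,-20,0,255,0,0,-20,0,255,0,0,-18,0,255,0,0,0,0,255,0,0,0,0])

```text
t: 5.4
eef_pos: [0.4452, -0.1855, 0.118]
tool_rot: [-0.0, 0.78, 0.625, -0.0]
contact_force: [0.1, 0.1, -4.2]
gripper_width: 0.614
grasp_force: 67.0
```

```bash
python3 - <<'E'
from h import *
o,d=wshot('w3'); print(o['t'],o['eef_pos'],yaw(o),o['contact_force'],o['gripper_width'])
a=cv2.imread('pics/w3.png')[40:200,200:400];cv2.imwrite('pics/w3b.png',cv2.resize(a,None,fx=3.75,fy=3.75,interpolation=cv2.INTER_CUBIC))
E
```

```text
5.4 [ 0.44517702 -0.185536    0.11795482] -12.585599868621609 [ 0.05826881  0.10739597 -4.18675813] 0.6136281491289524
```

View pics/w3b.png

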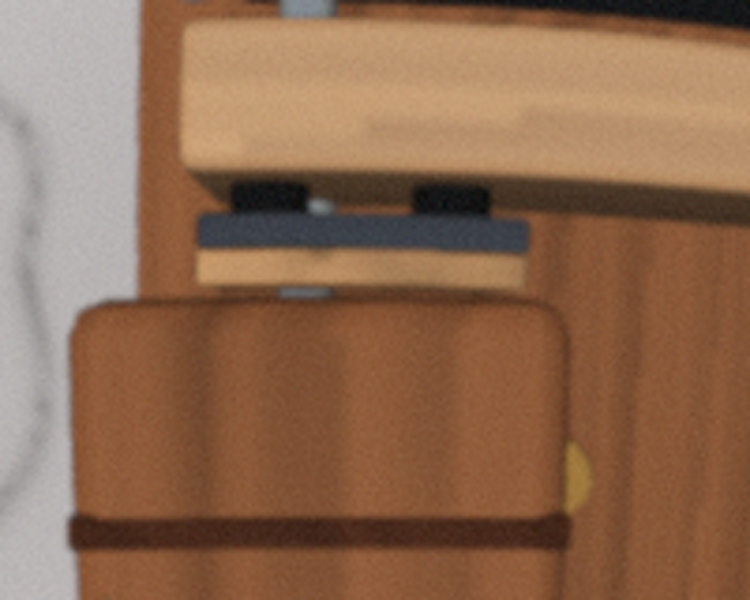

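The cork face's edge is at crop row 286 (columns 197–527) and the former's end is at row 298. The stop's top appears at (578,478), just beyond the far face.

```bash
python3 - <<'E'
from h import *
d=load('w3');o=bot.get_obs();T=wpose(o)
th=np.radians(-13);ex=np.array([np.cos(th),np.sin(th),0]);ey=np.array([-np.sin(th),np.cos(th),0])
S=np.array([.4479,-.1896,.07]);R=np.array([ex,ey,[0,0,1]])
rel=lambda p:np.round(R@(p-S)*1000,1)
W=lambda u,v,z:wpx2w(d,200+u/3.75,40+v/3.75,z)
print('tcp',rel(o['eef_pos']))
for n,u,v,z in (('end top L',85,302,.159),('end top R',560,302,.159),('bandL',72,530,.159),('bandR',568,530,.159),('cork',197,286,.089),('cork',527,286,.089),('plate back',197,214,.089),('plate back',527,222,.089),('jaw in',190,172,.09),('jaw in',740,192,.09),('jaw out',185,22,.09),('stop right edge',593,478,.07)): p=W(u,v,z);print(n,rel(p),'tool',np.round(T[:3,:3].T@(p-T[:3,3])*1000,1))
E
```

```text
tcp [-3.   2.9 48.6]
end top L [-28.2  71.6  89. ] tool [ 68.8 -24.7 -40.4]
end top R [21.1 72.  89. ] tool [ 68.9  24.5 -40.4]
bandL [-30.1  47.4  89. ] tool [ 44.7 -26.8 -40.4]
bandR [22.8 47.8 89. ] tool [ 44.7  26.1 -40.4]
cork [-23.4  74.7  19. ] tool [ 71.9 -20.   29.6]
cork [29.3 75.4 19. ] tool [72.3 32.8 29.6]
plate back [-23.5  86.3  19. ] tool [ 83.5 -19.9  29.6]
plate back [29.2 85.9 19. ] tool [82.7 32.7 29.6]
jaw in [-24.5  93.1  20. ] tool [ 90.3 -20.9  28.6]
jaw in [64.8 93.2 20. ] tool [89.8 68.4 28.6]
jaw out [-25.6 118.1  20. ] tool [115.3 -21.8  28.6]
stop right edge [45.7 41.9  0. ] tool [38.6 49.  48.6]
```

>>> carry_out(targets=[255,-0.4,-2,0,-0.4,255,0,0,-18,0,255,0,0,-18,0,255,0,0,-12,0,255,0,0,-6,0,255,0,0,0,0,255,0,0,-2,0,255,0,0,0,0])

```text
t: 6.25
eef_pos: [0.4449, -0.189, 0.0626]
tool_rot: [0.0, 0.783, 0.622, 0.0]
contact_force: [-0.6, 0.6, -3.7]
gripper_width: 0.616
grasp_force: 67.0
```

>>> carry_out(targets=[255,0,0,-1.5,0,255,0,0,-1,0,255,0,0,0,0])

```text
t: 6.55
eef_pos: [0.4445, -0.1889, 0.0597]
tool_rot: [-0.0, 0.783, 0.622, 0.0]
contact_force: [0.1, 0.1, -3.8]
gripper_width: 0.612
grasp_force: 67.0
```

>>> carry_out(targets=[255,0,0,-1,0,255,0,0,0,0])

```text
t: 6.75
eef_pos: [0.4446, -0.1889, 0.0591]
tool_rot: [-0.0, 0.783, 0.622, 0.0]
contact_force: [-2.1, 1.2, 4.1]
gripper_width: 0.611
grasp_force: 67.8
```

>>> carry_out(targets=[255,0,0,-1,0,255,0,0,0,0])

```text
t: 6.95
eef_pos: [0.4447, -0.1889, 0.059]
tool_rot: [-0.0, 0.783, 0.622, 0.001]
contact_force: [-6.5, 3.1, 19.3]
gripper_width: 0.613
grasp_force: 69.6
```

>>> carry_out(targets=[255,0,0,1.3,0,255,1.46,-0.34,0,0,255,1.46,-0.34,0,0,255,1.46,-0.34,0,0,255,0,0,0,0])

```text
t: 7.45
eef_pos: [0.4461, -0.1892, 0.0592]
tool_rot: [-0.003, 0.783, 0.622, -0.001]
contact_force: [-10.8, 3.4, 18.7]
gripper_width: 0.614
grasp_force: 69.6
```

>>> carry_out(targets=[255,1,-0.2,0,0,255,0,0,0,0])

```text
t: 7.65
eef_pos: [0.4472, -0.1896, 0.0592]
tool_rot: [-0.003, 0.783, 0.622, -0.001]
contact_force: [-8.6, 1.9, 12.5]
gripper_width: 0.611
grasp_force: 69.0
```

>>> carry_out(targets=[255,1,-0.2,0,0,255,0,0,0,0])

```text
t: 7.85
eef_pos: [0.4491, -0.1901, 0.0592]
tool_rot: [-0.002, 0.783, 0.622, -0.001]
contact_force: [-8.7, 1.8, 13.6]
gripper_width: 0.616
grasp_force: 68.9
```

>>> carry_out(targets=[255,1,-0.2,0.5,0,255,0,0,0,0])

```text
t: 8.05
eef_pos: [0.4506, -0.1904, 0.0592]
tool_rot: [-0.001, 0.783, 0.622, -0.001]
contact_force: [-5.3, 0.5, 4.1]
gripper_width: 0.613
grasp_force: 68.0
```

>>> carry_out(targets=[255,1,-0.2,0,0,255,0,0,0,0])

```text
t: 8.25
eef_pos: [0.4507, -0.1904, 0.0592]
tool_rot: [-0.002, 0.783, 0.621, -0.001]
contact_force: [-8.4, 2.0, 9.9]
gripper_width: 0.611
grasp_force: 68.5
```

>>> carry_out(targets=[255,0.7,-0.2,0,0,255,0,0,0,0])

```text
t: 8.45
eef_pos: [0.4507, -0.1904, 0.0592]
tool_rot: [-0.003, 0.784, 0.621, -0.001]
contact_force: [-10.4, 2.5, 11.8]
gripper_width: 0.611
grasp_force: 68.9
```

>>> carry_out(targets=[255,-1,0.2,0,0,255,0,0,0,0,150,0,0,0,0,120,0,0,0,0,80,0,0,0,0,0,0,0,0,0,0,0,0,0,0,0,0,0,0,0])

```text
t: 9.25
eef_pos: [0.4533, -0.1908, 0.0596]
tool_rot: [0.0, 0.783, 0.622, 0.0]
contact_force: [0.5, -0.3, -0.3]
gripper_width: 1.003
grasp_force: 0.0
```

>>> carry_out(targets=[0,0,0,10,0,0,0,0,30,0,0,0,0,40,0,0,0,0,40,0,0,0,0,20,0,0,0,0,0,0,0,0,0,0,0])

```text
t: 9.95
eef_pos: [0.4527, -0.1905, 0.1998]
tool_rot: [0.0, 0.783, 0.622, 0.001]
contact_force: [-0.2, 0.2, -1.4]
gripper_width: 1.004
grasp_force: 0.0
```

```bash
python3 - <<'E'
from h import *
o,d=wshot('w4'); print(o['t'],o['eef_pos'],yaw(o),o['contact_force'],o['gripper_width'])
a=cv2.imread('pics/w4.png');cv2.imwrite('pics/w4b.png',cv2.resize(a,(800,600),interpolation=cv2.INTER_CUBIC))
E
```

```text
9.95 [ 0.45268042 -0.19052204  0.19982711] -13.081803995415507 [-0.20851154  0.20408456 -1.38921553] 1.0035666337694813
```

View pics/w4b.png

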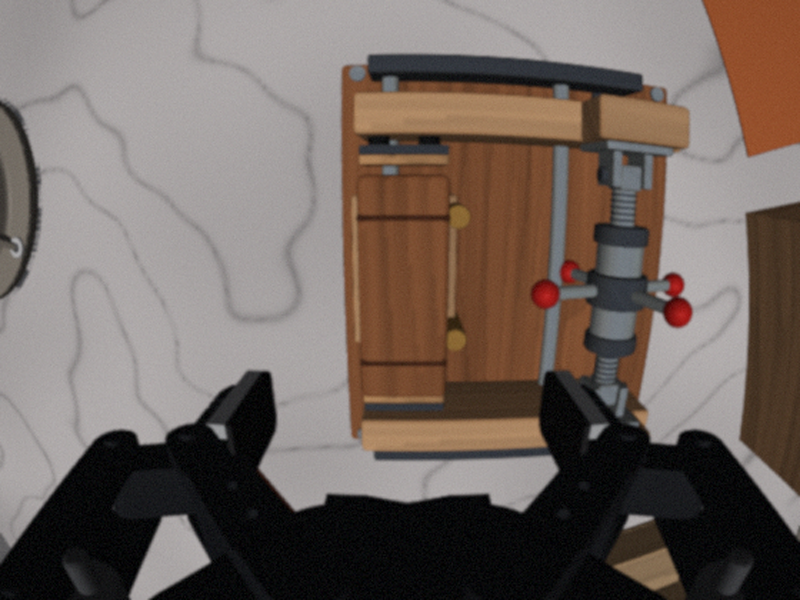

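The former stands square against both stops, at (355–447, 175–405). The top ball is at (678,312), about 18° past vertical, and the near ball is at (545,294). Next I close the fingers and move in behind the top spoke.

>>> carry_out(targets=[255,29.2,-6.8,0,0,255,29.2,-6.8,0,0,255,29.2,-6.8,0,0,255,29.3,-6.7,0,0,255,0,0,-20,0,255,0,0,-20,0,255,0,0,-20,0,255,0,0,0,0,255,0,0,0,0])

```text
t: 10.9
eef_pos: [0.5687, -0.2178, 0.1386]
tool_rot: [-0.001, 0.783, 0.622, -0.001]
contact_force: [0.0, -0.5, -0.3]
gripper_width: -0.0
grasp_force: 0.0
```

```bash
cat >> h.py <<'E'
def st(fz0=(0,0,0)):
    th=np.radians(-13);R=np.array([[np.cos(th),np.sin(th),0],[-np.sin(th),np.cos(th),0],[0,0,1]])
    o=bot.get_obs(); p=R@(o['eef_pos']-np.array([.5870,-.2217,.09]))*1000; F=-R@(o['contact_force']-np.array(fz0))
    s=(p[0]+14.5+9)/57; phi=np.arcsin(np.clip(s,-1,1)); c=57*np.cos(phi)
    tb=F[0]*c-F[2]*(p[0]+14.5); tt=F[0]*p[2]-F[2]*(p[0]+14.5)
    print('t',round(o['t'],2),'p',p.round(1),'yaw',round(yaw(o),1),'F',F.round(2),'phi(ball)',round(np.degrees(phi),1),'tq ball/tip',round(tb/1e3,3),round(tt/1e3,3),'w',round(o['gripper_width'],3))
E
python3 -c "
from h import *
st(); o,d=wshot('w5')
a=cv2.imread('pics/w5.png');cv2.imwrite('pics/w5b.png',cv2.resize(a,(800,600),interpolation=cv2.INTER_CUBIC))"
```

```text
t 10.9 p [-18.7  -0.4  48.6] yaw -13.1 F [-0.11  0.5   0.3 ] phi(ball) 4.8 tq ball/tip -0.005 -0.004 w -0.0
```

View pics/w5b.png

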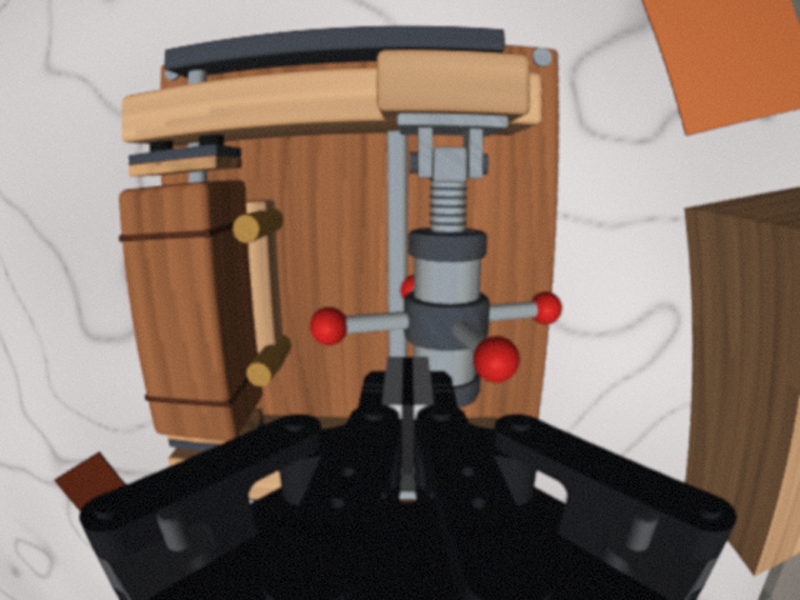

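```bash
python3 -c "
from h import *
d=load('w5'); th=np.radians(-13);R=np.array([[np.cos(th),np.sin(th),0],[-np.sin(th),np.cos(th),0],[0,0,1]])
for u,v in((497,358),(328,326),(546,308)):
  for z in (.108,.144,.072): print(u,v,z,(R@(wpx2w(d,u*.7,v*.7,z)-np.array([.5870,-.2217,.09]))*1000).round(1))
c=d['pose'];print((R@(c[:3,3]-np.array([.5870,-.2217,.09]))*1000).round(1))
T=c@np.linalg.inv(np.array(d['tool_from_camera']))
p=np.linalg.inv(c)@np.append(T[:3,3],1); r=np.hypot(p[0],p[1]);t=np.arctan2(r,-p[2]);print('tcp px',(d['cx']+foc(d)*t*p[0]/r)/.7,(d['cy']-foc(d)*t*p[1]/r)/.7)
"
```

```text
497 358 0.108 [ 23.1 -15.4  18. ]
497 358 0.144 [15.6 -0.6 54. ]
497 358 0.072 [ 30.6 -30.3 -18. ]
328 326 0.108 [-54.6   0.4  18. ]
328 326 0.144 [-48.   12.4  54. ]
328 326 0.072 [-61.3 -11.6 -18. ]
546 308 0.108 [44.8  8.7 18. ]
546 308 0.144 [33.4 19.2 54. ]
546 308 0.072 [ 56.2  -1.7 -18. ]
[-18.1  66.4 216. ]
tcp px 406.93752164074584 353.00195099703234
```

>>> carry_out(targets=[255,7.8,-1.8,0,0,255,4.9,-1.1,-1,0,255,4.9,-1.1,-2,0,255,4.9,-1.1,-2,0,255,0,0,0,0])

```text
t: 11.45
eef_pos: [0.5926, -0.2229, 0.1342]
tool_rot: [0.0, 0.783, 0.622, -0.0]
contact_force: [0.2, -0.1, 0.3]
gripper_width: -0.004
grasp_force: 0.0
```

```bash
python3 -c "
from h import *
st()"
```

```text
t 11.45 p [ 5.8  0.1 44.2] yaw -13.1 F [-0.18  0.08 -0.33] phi(ball) 30.9 tq ball/tip -0.002 -0.001 w -0.004
```

>>> carry_out(targets=[255,4.9,-1.1,-2.5,0,255,4.9,-1.1,-3,0,255,4.9,-1.1,-3,0,255,3,-0.7,-2,0,255,0,0,0,0])

```text
t: 11.95
eef_pos: [0.6119, -0.2275, 0.1255]
tool_rot: [0.002, 0.783, 0.622, 0.001]
contact_force: [1.0, 0.1, 7.2]
gripper_width: -0.0
grasp_force: 3.8
```

```bash
python3 -c "
from h import *
st()"
```

```text
t 11.95 p [25.6 -0.1 35.5] yaw -13.1 F [-0.95 -0.29 -7.18] phi(ball) 59.5 tq ball/tip 0.26 0.254 w -0.0
```

```bash
cat >> h.py <<'E'
def balls():
    o,d=wshot('tmp'); f=d['frame'].astype(int); m=((f[:,:,0]>110)&(f[:,:,1]<70)&(f[:,:,2]<70)).astype(np.uint8)
    n,l,s,c=cv2.connectedComponentsWithStats(m); th=np.radians(-13)
    R=np.array([[np.cos(th),np.sin(th),0],[-np.sin(th),np.cos(th),0],[0,0,1]]);H=np.array([.5870,-.2217,.09])
    for i in range(1,n):
        if s[i,4]<40: continue
        b=[]
        for z in np.arange(.03,.149,.0005):
            q=R@(wpx2w(d,*c[i],z)-H)*1000; b.append((abs(np.hypot(q[0],q[2])-57),q))
        b=[k for k in b if k[0]<1.5]; 
        if b: q=min(b,key=lambda k:abs(k[1][1]))[1]; print('ball px',c[i].round(0),'area',s[i,4],'q',q.round(0),'phi',round(np.degrees(np.arctan2(q[0],q[2])),1))
E
python3 -c "
from h import *
balls()"
```

```text
ball px [217. 206.] area 75 q [-29.   1. -51.] phi -149.9
ball px [322. 218.] area 383 q [ 52.  -0. -20.] phi 110.9
ball px [268. 255.] area 42 q [17.  3. 53.] phi 17.7
```

```bash
python3 -c "
from h import *
a=cv2.imread('pics/tmp.png')[130:330,180:400];cv2.imwrite('pics/v9.png',cv2.resize(a,(660,600),interpolation=cv2.INTER_CUBIC))"
```

```text
(no output)
```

View pics/v9.png

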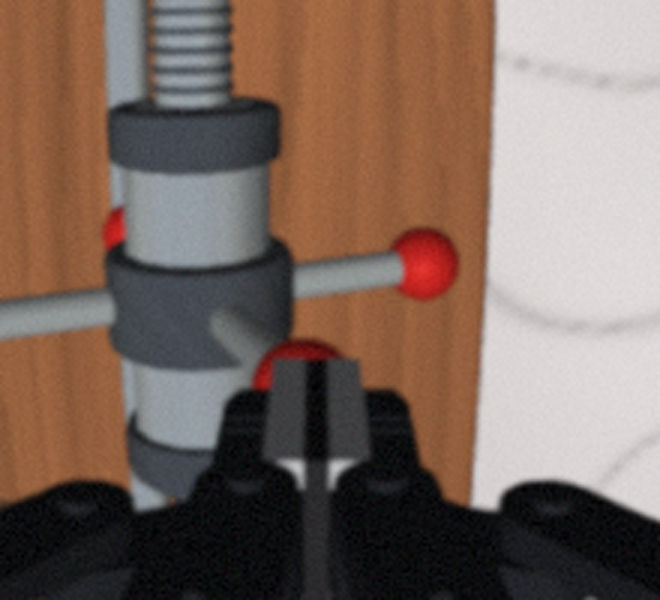

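The fingertips ended up on top of the ball. Measured this way, they end about 26 mm short of the reported TCP. I'll lift, back off and come in lower.

>>> carry_out(targets=[255,0,0,17,0,255,-23.4,5.4,0,0,255,-23.4,5.4,0,0,255,0,0,-10,0,255,0,0,-15,0,255,0,0,-7,0,255,0,0,0,0])

```text
t: 12.7
eef_pos: [0.5626, -0.2157, 0.1073]
tool_rot: [-0.001, 0.783, 0.622, -0.001]
contact_force: [0.5, 0.6, 0.2]
gripper_width: 0.002
grasp_force: 0.0
```

```bash
python3 -c "
from h import *
st(); balls()"
```

```text
t 12.7 p [-25.1   0.3  17.3] yaw -13.1 F [-0.35 -0.65 -0.21] phi(ball) -1.6 tq ball/tip -0.022 -0.008 w 0.002
ball px [285. 213.] area 281 q [-25.   0. -52.] phi -154.5
ball px [397. 225.] area 350 q [ 52.   0. -21.] phi 112.3
ball px [234. 253.] area 743 q [-52.   0.  26.] phi -63.5
ball px [388. 276.] area 921 q [23. -1. 54.] phi 23.2
```

>>> carry_out(targets=[255,7.8,-1.8,0,0,255,5.8,-1.4,0,0,255,3.9,-0.9,0,0,255,3.9,-0.9,0,0,255,3.9,-0.9,0,0,255,0,0,0,0])

```text
t: 13.35
eef_pos: [0.5884, -0.2221, 0.1089]
tool_rot: [-0.0, 0.783, 0.622, -0.0]
contact_force: [-0.5, 0.2, -0.8]
gripper_width: -0.002
grasp_force: 0.0
```

```bash
python3 -c "
from h import *
st(); balls()"
```

```text
t 13.35 p [ 1.5 -0.1 18.9] yaw -13.1 F [ 0.5  -0.13  0.76] phi(ball) 26.0 tq ball/tip 0.014 -0.003 w -0.002
ball px [247. 212.] area 198 q [-27.   1. -51.] phi -152.2
ball px [360. 225.] area 413 q [ 52.   0. -20.] phi 111.3
ball px [187. 251.] area 665 q [-52.  -0.  26.] phi -63.6
ball px [334. 275.] area 910 q [24. -1. 53.] phi 24.5
```

>>> carry_out(targets=[255,3.9,-0.9,0,0,255,3.9,-0.9,-1,0,255,3.9,-0.9,-2,0,255,0,0,0,0])

```text
t: 13.8
eef_pos: [0.5983, -0.2244, 0.1052]
tool_rot: [-0.002, 0.783, 0.622, -0.001]
contact_force: [-4.7, 1.3, -1.0]
gripper_width: 0.0
grasp_force: 2.1
```

```bash
python3 -c "
from h import *
st(); balls()"
```

```text
t 13.8 p [11.6 -0.1 15.2] yaw -13.1 F [ 4.91 -0.2   0.97] phi(ball) 38.0 tq ball/tip 0.195 0.049 w 0.0
ball px [222. 216.] area 275 q [-35.   0. -46.] phi -142.4
ball px [337. 222.] area 407 q [ 48.   0. -30.] phi 122.6
ball px [171. 260.] area 701 q [-48.  -1.  34.] phi -55.1
ball px [332. 274.] area 838 q [34. -1. 48.] phi 35.4
```

>>> carry_out(targets=[255,3.9,-0.9,-2,0,255,3.9,-0.9,-2,0,255,3.9,-0.9,-2,0,255,0,0,0,0])

```text
t: 14.25
eef_pos: [0.6088, -0.2269, 0.0985]
tool_rot: [-0.002, 0.783, 0.622, -0.002]
contact_force: [-8.0, 0.9, -1.1]
gripper_width: 0.005
grasp_force: 2.9
```

```bash
python3 -c "
from h import *
st(); balls()"
```

```text
t 14.25 p [22.5 -0.2  8.5] yaw -13.1 F [8.01 0.88 1.05] phi(ball) 53.7 tq ball/tip 0.231 0.029 w 0.005
ball px [309. 221.] area 369 q [ 39.  -0. -40.] phi 136.1
ball px [190. 223.] area 313 q [-45.   0. -35.] phi -128.1
ball px [330. 272.] area 769 q [44. -1. 38.] phi 49.3
ball px [156. 275.] area 780 q [-39.  -2.  43.] phi -42.5
```

>>> carry_out(targets=[255,-4.9,1.1,5,0,255,0,0,33,0,255,-30,7,0,0,255,-30,7,0,0,255,-30,7,0,0,255,0,0,-18,0,255,0,0,-17,0,255,0,0,0,0,255,7.8,-1.8,0,0,255,7.8,-1.8,0,0,255,5.8,-1.4,2,0,255,5.8,-1.4,2,0,255,5.8,-1.4,1,0,255,0,0,0,0])

```text
t: 15.7
eef_pos: [0.5401, -0.2108, 0.11]
tool_rot: [-0.01, 0.784, 0.621, -0.004]
contact_force: [-40.0, 15.7, 52.4]
gripper_width: -0.003
grasp_force: 30.4
```

```bash
sed -i 's/14\.5/11.5/g' h.py; python3 -c "
from h import *
st(); balls()"
```

```text
t 15.7 p [-48.2   0.   20. ] yaw -13.2 F [ 42.5   -6.3  -52.38] phi(ball) -29.0 tq ball/tip 0.198 -1.068 w -0.003
ball px [395. 213.] area 107 q [ 35.   1. -46.] phi 142.9
ball px [285. 221.] area 423 q [-49.   0. -30.] phi -121.3
ball px [454. 253.] area 564 q [47.  0. 33.] phi 55.0
ball px [326. 270.] area 630 q [-28.   0.  50.] phi -29.6
```

>>> carry_out(targets=[255,-4.9,1.1,3,0,255,-4.9,1.1,3,0,255,0,0,0,0])

```text
t: 16.05
eef_pos: [0.5412, -0.2115, 0.1153]
tool_rot: [0.001, 0.783, 0.622, 0.001]
contact_force: [-0.1, -0.5, -0.2]
gripper_width: -0.001
grasp_force: 0.0
```

```bash
python3 -c "
from h import *
st(); balls()"
```

```text
t 16.05 p [-46.9  -0.4  25.3] yaw -13.1 F [0.03 0.51 0.24] phi(ball) -27.6 tq ball/tip 0.01 0.009 w -0.001
ball px [388. 210.] area 62 q [ 35.   1. -46.] phi 143.3
ball px [280. 219.] area 406 q [-50.  -0. -27.] phi -118.7
ball px [447. 247.] area 520 q [48.  0. 32.] phi 56.7
ball px [325. 265.] area 682 q [-27.  -0.  51.] phi -28.5
```

>>> carry_out(targets=[255,-8.8,2,0,0,255,0,0,-8,0,255,0,0,0,0,255,5.8,-1.4,0,0,255,5.2,-1.2,3,0,255,5.4,-1.2,2.4,0,255,0,0,0,0])

```text
t: 16.8
eef_pos: [0.5465, -0.2125, 0.1113]
tool_rot: [-0.002, 0.783, 0.622, -0.001]
contact_force: [-6.5, 1.3, 3.0]
gripper_width: -0.003
grasp_force: 3.3
```

```bash
python3 -c "
from h import *
st(); balls()"
```

```text
t 16.8 p [-41.5  -0.1  21.3] yaw -13.1 F [ 6.6   0.19 -3.  ] phi(ball) -21.6 tq ball/tip 0.26 0.05 w -0.003
ball px [266. 225.] area 456 q [-54.   0. -18.] phi -108.8
ball px [443. 245.] area 503 q [52.  0. 23.] phi 66.2
ball px [332. 274.] area 851 q [-20.  -0.  55.] phi -19.7
```

>>> carry_out(targets=[255,5.4,-1.2,2.4,0,255,5.6,-1.3,1.6,0,255,5.7,-1.3,1,0,255,5.8,-1.3,0.4,0,255,5.8,-1.3,-0.1,0,255,0,0,0,0])

```text
t: 17.45
eef_pos: [0.577, -0.2197, 0.1179]
tool_rot: [0.0, 0.783, 0.622, 0.0]
contact_force: [-2.9, 0.5, 5.6]
gripper_width: 0.003
grasp_force: 2.2
```

```bash
python3 -c "
from h import *
st(); balls()"
```

```text
t 17.45 p [-10.2  -0.3  27.9] yaw -13.1 F [ 2.95  0.18 -5.56] phi(ball) 10.4 tq ball/tip 0.173 0.09 w 0.003
ball px [383. 227.] area 394 q [56.  0. -6.] phi 96.1
ball px [209. 237.] area 560 q [-56.   0.  13.] phi -77.5
ball px [329. 270.] area 751 q [11. -1. 58.] phi 10.5
```

>>> carry_out(targets=[255,5.8,-1.3,-0.8,0,255,5.7,-1.3,-1.4,0,255,5.5,-1.3,-2,0,255,5.3,-1.2,-2.6,0,255,5,-1.2,-3,0,255,4.7,-1.1,-3.5,0,255,4.2,-1,-3.5,0,255,0,0,0,0])

```text
t: 18.3
eef_pos: [0.6141, -0.2284, 0.1009]
tool_rot: [0.001, 0.783, 0.622, 0.001]
contact_force: [-0.3, -0.4, 4.0]
gripper_width: -0.001
grasp_force: 1.8
```

```bash
python3 -c "
from h import *
st(); balls()"
```

```text
t 18.3 p [27.9 -0.4 10.9] yaw -13.1 F [ 0.16  0.5  -4.04] phi(ball) 58.2 tq ball/tip 0.164 0.161 w -0.001
ball px [297. 219.] area 349 q [ 37.  -0. -41.] phi 138.4
ball px [180. 222.] area 318 q [-46.   0. -33.] phi -125.6
ball px [324. 267.] area 566 q [47. -2. 35.] phi 53.8
ball px [150. 274.] area 754 q [-38.  -2.  45.] phi -40.2
```

>>> carry_out(targets=[255,-4.9,1.1,4,0,255,0,0,32,0,255,-28.9,6.7,0,0,255,-28.9,6.7,0,0,255,-28.9,6.7,0,0,255,0,0,-18,0,255,0,0,-16,0,255,0,0,0,0,255,5.8,-1.4,0,0,255,3.9,-0.9,0,0,255,4.8,-1.1,3.7,0,255,5.1,-1.2,3.1,0,255,5.4,-1.2,2.5,0,255,5.6,-1.3,1.7,0,255,5.7,-1.3,1.1,0,255,5.7,-1.3,0.6,0,255,0,0,0,0])

```text
t: 20.05
eef_pos: [0.5647, -0.2168, 0.1194]
tool_rot: [0.001, 0.783, 0.622, 0.002]
contact_force: [-10.2, 5.1, 30.1]
gripper_width: -0.001
grasp_force: 13.5
```

```bash
python3 -c "
from h import *
st(); balls()"
```

```text
t 20.05 p [-22.8  -0.2  29.4] yaw -13.1 F [ 11.07  -2.65 -30.06] phi(ball) -2.3 tq ball/tip 0.29 -0.014 w -0.001
ball px [232. 228.] area 487 q [-57.  -0.  -3.] phi -93.0
ball px [407. 233.] area 429 q [56.  0.  9.] phi 81.4
ball px [326. 269.] area 625 q [-3. -0. 58.] phi -3.4
```

>>> carry_out(targets=[255,-7.8,1.8,0,0,255,0,0,-6,0,255,0,0,0,0])

```text
t: 20.4
eef_pos: [0.5546, -0.214, 0.108]
tool_rot: [-0.0, 0.783, 0.622, -0.0]
contact_force: [-0.0, -0.5, -0.0]
gripper_width: -0.002
grasp_force: 0.0
```

```bash
python3 -c "
from h import *
st(); balls()"
```

```text
t 20.4 p [-33.3   0.3  18. ] yaw -13.1 F [-0.09  0.48  0.04] phi(ball) -13.0 tq ball/tip -0.004 -0.001 w -0.002
ball px [246. 234.] area 552 q [-57.   0.  -3.] phi -93.5
ball px [429. 239.] area 449 q [56.  0.  8.] phi 81.9
ball px [346. 280.] area 970 q [-6. -0. 58.] phi -5.9
```

>>> carry_out(targets=[255,5.8,-1.4,3,0,255,5.8,-1.4,0,0,255,5.8,-1.4,-0.3,0,255,5.7,-1.3,-1,0,255,0,0,0,0])

```text
t: 20.95
eef_pos: [0.578, -0.2202, 0.1104]
tool_rot: [-0.0, 0.783, 0.622, -0.0]
contact_force: [-3.8, 1.1, 2.8]
gripper_width: 0.002
grasp_force: 1.6
```

```bash
python3 -c "
from h import *
st(); balls()"
```

```text
t 20.95 p [-9.1 -0.5 20.4] yaw -13.1 F [ 3.98 -0.16 -2.78] phi(ball) 11.5 tq ball/tip 0.229 0.088 w 0.002
ball px [382. 228.] area 403 q [ 55.  -0. -10.] phi 100.2
ball px [204. 243.] area 618 q [-56.   0.  16.] phi -74.0
ball px [335. 277.] area 933 q [14. -1. 57.] phi 13.5
```

>>> carry_out(targets=[255,5.7,-1.3,-1.4,0,255,5.5,-1.3,-2,0,255,5.3,-1.2,-2.5,0,255,5,-1.2,-2.7,0,255,4.7,-1.1,-3,0,255,4.2,-1,-3,0,255,0,0,0,0])

```text
t: 21.7
eef_pos: [0.6078, -0.2269, 0.0951]
tool_rot: [-0.0, 0.783, 0.622, -0.001]
contact_force: [-2.0, 1.4, 0.3]
gripper_width: 0.001
grasp_force: 1.4
```

```bash
python3 -c "
from h import *
st(); balls()"
```

```text
t 21.7 p [21.4 -0.4  5.1] yaw -13.1 F [ 2.26 -0.95 -0.31] phi(ball) 47.3 tq ball/tip 0.097 0.022 w 0.001
ball px [189. 224.] area 325 q [-45.   0. -35.] phi -128.0
ball px [310. 222.] area 370 q [ 39.   0. -40.] phi 136.4
ball px [333. 275.] area 841 q [44. -1. 39.] phi 48.1
ball px [156. 278.] area 805 q [-39.  -2.  44.] phi -41.9
```

>>> carry_out(targets=[255,-4.9,1.1,4,0,255,0,0,38,0,255,-27.4,6.3,0,0,255,-27.4,6.3,0,0,255,-27.4,6.3,0,0,255,0,0,-20,0,255,0,0,-19,0,255,0,0,0,0,255,5.8,-1.4,0,0,255,3.5,-0.8,0,0,255,4.5,-1,3.5,0,255,4.9,-1.1,3.1,0,255,5.2,-1.2,2.6,0,255,0,0,0,0])

```text
t: 23.15
eef_pos: [0.5418, -0.2118, 0.1092]
tool_rot: [-0.003, 0.783, 0.622, -0.001]
contact_force: [-15.1, 6.1, 17.0]
gripper_width: 0.0
grasp_force: 10.7
```

```bash
python3 -c "
from h import *
st(); balls()"
```

```text
t 23.15 p [-46.3  -0.5  19.2] yaw -13.1 F [ 16.06  -2.54 -16.97] phi(ball) -26.9 tq ball/tip 0.226 -0.283 w 0.0
ball px [277. 223.] area 451 q [-52.  -0. -25.] phi -115.7
ball px [452. 249.] area 541 q [50.  0. 29.] phi 60.2
ball px [331. 273.] area 823 q [-25.  -0.  53.] phi -25.3
```

>>> carry_out(targets=[255,0,0,2.5,0,255,5.3,-1.2,2.5,0,255,5.5,-1.3,1.8,0,255,0,0,0,0])

```text
t: 23.6
eef_pos: [0.5551, -0.2149, 0.1165]
tool_rot: [-0.001, 0.783, 0.622, -0.0]
contact_force: [-8.3, 3.8, 11.1]
gripper_width: 0.0
grasp_force: 6.5
```

```bash
python3 -c "
from h import *
st(); balls()"
```

```text
t 23.6 p [-32.6  -0.6  26.5] yaw -13.1 F [  8.98  -1.82 -11.05] phi(ball) -12.2 tq ball/tip 0.267 0.005 w 0.0
ball px [249. 225.] area 470 q [-56.   0. -11.] phi -101.1
ball px [425. 237.] area 457 q [55. -0. 16.] phi 74.2
ball px [329. 270.] area 749 q [-12.  -0.  57.] phi -11.8
```

>>> carry_out(targets=[255,-6.8,1.6,0,0,255,0,0,-4,0,255,0,0,0,0,255,4.9,-1.1,0,0,255,2.9,-0.7,0.4,0,255,2.9,-0.7,0.3,0,255,2.9,-0.7,0.2,0])

```text
t: 24.35
eef_pos: [0.5608, -0.2161, 0.1119]
tool_rot: [-0.002, 0.783, 0.622, -0.001]
contact_force: [-9.7, 4.1, 12.7]
gripper_width: -0.003
grasp_force: 6.3
```

```bash
python3 -c "
from h import *
st(); balls()"
```

```text
t 24.35 p [-26.8  -0.4  21.9] yaw -13.1 F [ 10.36  -1.84 -12.75] phi(ball) -6.4 tq ball/tip 0.391 0.031 w -0.003
ball px [237. 232.] area 532 q [-57.  -0.  -3.] phi -93.0
ball px [417. 236.] area 445 q [56. -0.  8.] phi 81.9
ball px [334. 276.] area 893 q [-5. -0. 58.] phi -4.5
```

>>> carry_out(targets=[255,2.9,-0.7,0.1,0,255,2.9,-0.7,0,0,255,2.9,-0.7,-0.2,0])

```text
t: 24.7
eef_pos: [0.5699, -0.2186, 0.112]
tool_rot: [-0.001, 0.783, 0.622, -0.001]
contact_force: [-8.5, 2.4, 11.5]
gripper_width: -0.004
grasp_force: 5.4
```

```bash
python3 -c "
from h import *
st(); balls()"
```

```text
t 24.7 p [-17.3  -0.9  22. ] yaw -13.1 F [  8.79  -0.45 -11.54] phi(ball) 3.2 tq ball/tip 0.433 0.126 w -0.004
ball px [399. 231.] area 418 q [57.  0. -1.] phi 91.5
ball px [219. 236.] area 574 q [-57.   0.   7.] phi -83.0
ball px [334. 276.] area 908 q [ 5. -1. 58.] phi 4.9
```

>>> carry_out(targets=[255,2.9,-0.7,-0.3,0,255,2.9,-0.7,-0.5,0,255,2.9,-0.7,-0.6,0])

```text
t: 25.05
eef_pos: [0.5787, -0.2209, 0.1106]
tool_rot: [-0.001, 0.783, 0.622, -0.001]
contact_force: [-7.5, 1.9, 8.5]
gripper_width: 0.002
grasp_force: 4.8
```

```bash
python3 -c "
from h import *
st(); balls()"
```

```text
t 25.05 p [-8.2 -1.1 20.6] yaw -13.1 F [ 7.74 -0.11 -8.47] phi(ball) 12.4 tq ball/tip 0.459 0.187 w 0.002
ball px [381. 227.] area 400 q [ 55.   0. -10.] phi 100.3
ball px [203. 242.] area 618 q [-56.   0.  17.] phi -73.4
ball px [334. 275.] area 911 q [14. -1. 57.] phi 14.0
```

>>> carry_out(targets=[255,2.9,-0.7,-0.8,0,255,2.8,-0.7,-0.9,0,255,2.8,-0.7,-1,0])

```text
t: 25.4
eef_pos: [0.5872, -0.223, 0.1077]
tool_rot: [-0.001, 0.783, 0.622, -0.001]
contact_force: [-8.3, 1.4, 9.1]
gripper_width: -0.004
grasp_force: 4.7
```

```bash
python3 -c "
from h import *
st(); balls()
a=cv2.imread('pics/tmp.png');cv2.imwrite('pics/v10.png',cv2.resize(a,(800,600),interpolation=cv2.INTER_CUBIC))"
```

```text
t 25.4 p [ 0.5 -1.3 17.7] yaw -13.1 F [ 8.41  0.53 -9.14] phi(ball) 21.6 tq ball/tip 0.555 0.258 w -0.004
ball px [250. 210.] area 165 q [-26.   1. -52.] phi -153.3
ball px [363. 224.] area 424 q [ 53.   0. -19.] phi 110.2
ball px [187. 249.] area 664 q [-53.  -1.  24.] phi -65.8
ball px [334. 275.] area 912 q [23. -1. 54.] phi 23.0
```

View pics/v10.png

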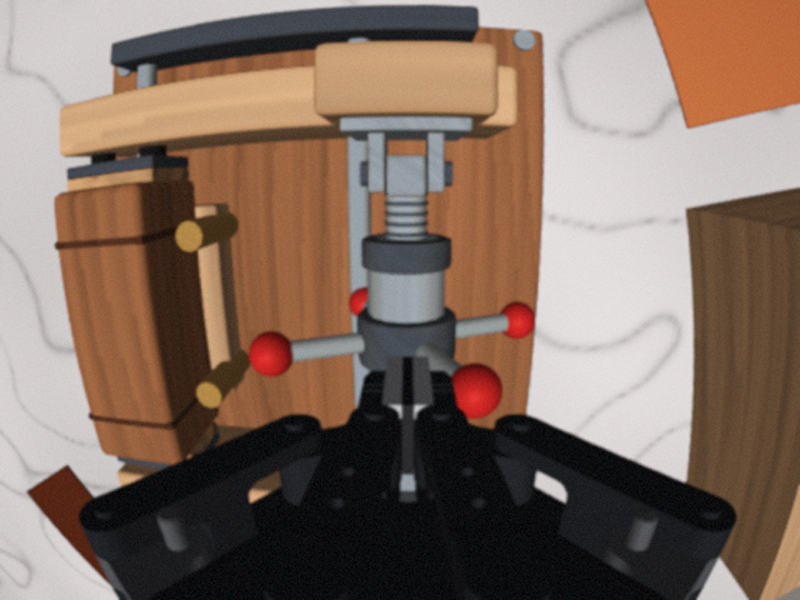

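Both pads bear on the former, which is still square against the stops. The torque reads about 0.5 N m. I'll back off, take the zero, and re-push very slightly to get a clean reading.

>>> carry_out(targets=[255,-4.9,1.1,0,0,255,-1,0.2,0,0,255,0,0,0,0,255,0,0,0,0])

```text
t: 25.85
eef_pos: [0.5829, -0.2213, 0.1075]
tool_rot: [0.0, 0.783, 0.622, 0.0]
contact_force: [-0.5, 0.8, -0.7]
gripper_width: -0.001
grasp_force: 0.0
```

```bash
python3 -c "
from h import *
st(); balls()"
```

```text
t 25.85 p [-4.1 -0.6 17.5] yaw -13.1 F [ 0.69 -0.71  0.69] phi(ball) 16.8 tq ball/tip 0.033 0.007 w -0.001
ball px [256. 211.] area 201 q [-26.   1. -52.] phi -153.5
ball px [369. 225.] area 396 q [ 53.  -0. -20.] phi 110.7
ball px [195. 251.] area 674 q [-53.  -0.  26.] phi -64.1
ball px [343. 277.] area 1033 q [22. -1. 54.] phi 22.4
```

>>> carry_out(targets=[255,3.9,-0.9,0,0,255,1,-0.2,0,0,255,0.5,-0.1,0,0])

```text
t: 26.2
eef_pos: [0.5873, -0.2225, 0.1072]
tool_rot: [-0.001, 0.783, 0.622, -0.0]
contact_force: [-4.1, 0.7, 2.3]
gripper_width: 0.001
grasp_force: 2.1
```

```bash
python3 -c "
from h import *
st()"
```

```text
t 26.2 p [ 0.5 -0.7 17.2] yaw -13.1 F [ 4.14  0.21 -2.27] phi(ball) 21.6 tq ball/tip 0.247 0.099 w 0.001
```

>>> carry_out(targets=[255,0.5,-0.1,0,0,255,0.5,-0.1,0,0])

```text
t: 26.4
eef_pos: [0.5875, -0.2226, 0.1071]
tool_rot: [-0.001, 0.783, 0.622, -0.001]
contact_force: [-6.5, 1.7, 4.1]
gripper_width: -0.003
grasp_force: 3.8
```

```bash
python3 -c "
from h import *
st()"
```

```text
t 26.4 p [ 0.7 -0.7 17.1] yaw -13.1 F [ 6.7  -0.22 -4.12] phi(ball) 21.8 tq ball/tip 0.405 0.165 w -0.003
```

>>> carry_out(targets=[255,0.5,-0.1,0,0,255,0.5,-0.1,0,0])

```text
t: 26.6
eef_pos: [0.5877, -0.2226, 0.1071]
tool_rot: [-0.002, 0.783, 0.622, -0.001]
contact_force: [-7.8, 2.7, 5.1]
gripper_width: -0.002
grasp_force: 4.7
```

```bash
python3 -c "
from h import *
st(); balls()"
```

```text
t 26.6 p [ 0.9 -0.7 17.1] yaw -13.1 F [ 8.26 -0.88 -5.11] phi(ball) 22.0 tq ball/tip 0.5 0.204 w -0.002
ball px [249. 211.] area 182 q [-27.   1. -52.] phi -153.0
ball px [362. 225.] area 425 q [ 53.  -0. -20.] phi 111.1
ball px [187. 251.] area 670 q [-53.  -0.  25.] phi -64.7
ball px [334. 276.] area 906 q [23. -1. 54.] phi 23.6
```

>>> carry_out(targets=[255,0.5,-0.1,0,0])

```text
t: 26.75
eef_pos: [0.588, -0.2226, 0.107]
tool_rot: [-0.002, 0.783, 0.622, -0.001]
contact_force: [-7.7, 1.9, 5.5]
gripper_width: -0.008
grasp_force: 4.8
```

```bash
python3 -c "
from h import *
st()"
```

```text
t 26.75 p [ 1.2 -0.7 17. ] yaw -13.1 F [ 7.9  -0.17 -5.53] phi(ball) 22.4 tq ball/tip 0.487 0.205 w -0.008
```

>>> carry_out(targets=[255,0.5,-0.1,0,0])

```text
t: 26.85
eef_pos: [0.5884, -0.2227, 0.107]
tool_rot: [-0.002, 0.783, 0.622, -0.001]
contact_force: [-8.9, 2.2, 5.5]
gripper_width: 0.004
grasp_force: 4.8
```

```bash
python3 -c "
from h import *
st()"
```

```text
t 26.85 p [ 1.6 -0.7 17. ] yaw -13.1 F [ 9.16 -0.1  -5.52] phi(ball) 22.8 tq ball/tip 0.554 0.228 w 0.004
```

>>> carry_out(targets=[255,0.5,-0.1,0,0])

```text
t: 26.95
eef_pos: [0.5888, -0.2228, 0.1069]
tool_rot: [-0.002, 0.783, 0.622, -0.001]
contact_force: [-8.7, 2.9, 5.2]
gripper_width: -0.001
grasp_force: 4.9
```

```bash
python3 -c "
from h import *
st()"
```

```text
t 26.95 p [ 2.  -0.7 16.9] yaw -13.1 F [ 9.18 -0.88 -5.19] phi(ball) 23.2 tq ball/tip 0.551 0.225 w -0.001
```

The spoke creeps at about 0.53 N m, which is the best value. I withdraw now.

>>> carry_out(targets=[255,-4.9,1.1,0,0,255,-4.9,1.1,0,0,255,0,0,30,0,255,0,0,40,0,255,0,0,40,0,255,0,0,0,0,255,0,0,0,0])

```text
t: 27.65
eef_pos: [0.5825, -0.2212, 0.2185]
tool_rot: [0.001, 0.783, 0.622, 0.001]
contact_force: [0.5, 0.6, -1.3]
gripper_width: -0.004
grasp_force: 0.0
```

```bash
python3 -c "
from h import *
st(); balls(); print(bot.hand_in())"
```

```text
t 27.65 p [ -4.5  -0.5 128.5] yaw -13.1 F [-0.31 -0.7   1.27] phi(ball) 16.3 tq ball/tip -0.026 -0.049 w -0.004
ball px [264. 185.] area 122 q [-27.   0. -52.] phi -152.8
ball px [341. 191.] area 206 q [ 52.  -0. -19.] phi 110.0
ball px [229. 203.] area 301 q [-53.  -1.  25.] phi -65.2
ball px [321. 212.] area 383 q [24. -1. 54.] phi 23.8
the job is handed in; nothing more can be done
None
```

The former is seated against both stops and clamped at roughly 0.53 N m (my estimate from the wrist force), with the arm withdrawn; I handed the job in at about 28 s, and no verdict came back.

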